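Clamp a sample gear in a T-slot fixture with a quarter-turn stud

ROBOT

A 6-joint arm with a two-finger parallel gripper is mounted at the origin on a cart in front of the work surface, level with it; the furniture and walls round the work are solid. World frame = base frame: x ahead of the robot, y to its left, z up, the work surface at z = 0. Lengths are in m, angles in rad, forces in N, time in s.
With the tool pointing down it reaches from about 0.35 to 0.85 m from the base axis. Payload 8.1 kg.
Tool frame: the origin (TCP) lies between the finger pads; the fingertips stand 25 mm ahead of it and the grasp point (between the pads) lies 6 mm ahead of it (robot.tip_extent is the distance from the TCP to the fingertips, in m); z points along the fingers, y is the direction in which the jaws open and shut (so a half turn about z gives the same grasp; the last joint's range is limited). The gripper opens to 93 mm and grips with 3 to 60 N. Pads are 15 mm wide; open, the fingers measure 128 mm over their backs; the gripper's body (75 mm by 188 mm) begins 65 mm behind the grasp point.
Start: joints at [1.247, 0.13, 1.488, -0, 1.523, -0.085], TCP at [0.142, 0.583, 0.244] pointing down, gripper open.
Joint ranges: [-2.96, 2.96], [-0.89, 2.26], [0.02, 2.5], [-1.34, 4.48], [0, 2.73], [-2.66, 2.66]. Speed limits (rad/s): [2.39, 2.39, 2.79, 3.14, 3.14, 3.14].

INTERFACE

Orientations are given as a rotation vector (axis times angle).
In Python, from plant import robot gives the robot as it stands.
- The arm moves only by the tool drive_tool, never from a script. Its argument "increments" is a list of rows, each a list of 7 numbers: the closure, from 0 (fully open) to 1 (shut), then the shift along the world's x, y, z in units of 25 mm (1.0 is 25 mm), then the turn, a rotation vector about the world's x, y, z in rad. In form: [[gripper, dx, dy, dz, rx, ry, rz], ...]. A call has 1 to 20 rows; each row is the pose to reach, as a shift and turn from the pose commanded when the call began; what a row does not reach only later rows make up. A row lasts 1/12 s, in which the tool goes at most 41.7 mm and 7.16 degrees, less where a joint would pass 70% of its speed; a pose out of reach is approached as far as the arm can. A call with a gripper value outside its range is refused whole. The fingers move at their own pace and stop on an object; "squeeze" is the grip in N (left out, the last holds). Time passes only in rows, so rows that repeat a pose let the fingers close. It gives the time, the measured TCP pose, the force and the opening at its end, in the units of the state.
- robot.read_state(): the state, without advancing time (a new reading comes with each control period).
- robot.read_camera(name): name is "side" or "top"; returns a dict with "image" (480x640x3 uint8, red, green, blue), "fx", "fy", "cx", "cy" (pixels), "dist" ([k1, k2, p1, p2, k3] as OpenCV has them; the pictures are not rectified), "T" (4x4, takes a point from camera to world coordinates). Camera axes: x right, y down, z forward; pixel columns grow to the right and rows downward; lengths in m; the calibration is good to about 2 mm. A picture is of the moment at which its call begins. There is no depth.
- robot.close_job(): hands the job in, once; it reports no verdict.
The state is a dict: "t": time; "q": joint angles; "dq": joint speeds; "joint_torque": joint torques, N m; "tool_pos": TCP position; "orientation": TCP orientation; "force": force on the tool from outside, world axes, zero at the start; "wrist_torque": the same for the moment, N m; "opening": finger opening in m.
Only numpy, scipy, OpenCV 4.12 (cv2) and the standard library are available. Lean on these libraries where they do the work, as an engineer would, in place of code of your own. Each camera call takes 0.05 s, during which the arm holds its last target.

TASK

Lift the clamping stud with the orange wing out of its blue storage block, lower its T-shaped head into the slot of the aluminium fixture plate, at the end away from the end stop, and slide it along the slot so that the stud pushes the small gear fully home against the end stop. Then, with the stud still against the gear, give it a quarter turn either way so that its wing stands square across the slot and its head is locked under the lips, and let go of it. Push the gear only with the stud, never with the gripper, and leave the white magnet disc, the lens cap and the step block where they are.

Things in the scene. Friction and masses are not known exactly. Their poses are not given: they have to be found in the camera images.
- stud: Loose clamping stud, 78 mm tall, 0.12 kg, a half turn gives the same shape. Origin under the centre of its T-head, z up. Steel T-head 34 mm long (its x), 12.5 mm wide (y), 8 mm thick; neck 12 mm across, z 8 to 18.5 mm; collar 26 mm across, z 18.5 to 24.5 mm, which rests on the block or plate; slim black hub to z 38. Starts upright in the storage block, its origin 7.5 mm above the worktop.
- stud_wing (a point): Centre of the stud's orange wing, the grip: 32 mm long along the stud's x (parallel to the T-head), 12 mm thick along its y, 40 mm tall; 58 mm above the stud's origin.
- storage_block: Fixed blue block 66 x 50 x 26 mm with a pocket 39 x 18 mm, 22 mm deep, long along its x, in which the stud stands with its collar on the block. Origin at the centre of the underside.
- fixture_plate: Fixed aluminium plate 220 mm long (x), 90 wide (y), 26 high; origin under its centre. T-slot along x at y = 0, closed at both ends (x = -102 and +102 mm): mouth 17 mm wide, lips 8 mm thick (z 18 to 26), below them a cavity 42 mm wide with its floor at z = 5. With its collar on the plate the stud's origin is at z = 7.5 mm; the head then clears lips and floor by 2.5 mm, sliding and turning freely.
- slot_entry (a point): A good place to lower the stud in: on the slot's centre line at the plate's top face, x = -66 mm of the plate. The head enters when its long side lies along the slot.
- stop_face (a point): Foot of the dark end stop's face, on the slot line at plate x = +85 mm, plate top height; the stop is 74 mm wide, its top 14 mm above the plate. Dark guide rails, 6 mm wide, 48 mm apart and 6.5 mm above the plate, run from plate x = -35 to +85 mm and keep the gear on the slot line.
- gear: Loose small steel spur gear, 44 mm across the teeth, 12 mm high, 0.13 kg, flat on the plate over the slot between the rails, 30 to 60 mm short of the end stop. Origin under its centre. When home its centre is at plate x = +63 mm, and a stud touching it has its axis 35 mm before that, at x = +28 mm.
- magnet_disc: white round paper magnet, 30 mm across, 11 mm high, lying beside the plate (bystander). Origin under its centre.
- lens_cap: black round lens cap, 51 mm across, 9 mm high, lying beside the plate (bystander). Origin under its centre.
- step_block: small grey three-step gauge block, 24 x 60 x 24 mm, lying beside the storage block (bystander). Origin under its centre.
Things that resemble listed ones, but are neither listed nor needed, are in the scene too. There is more than one size of the stud; the job needs the middle-sized.

How it is judged:
On the way, in this order (a step that is already met when the one before it is completed fails the run):
1. the stud's head is down in the slot, its long side along the slot, on the open side of the gear (z of stud in the frame of fixture_plate between 0.003 and 0.0105 m and y of stud in the frame of fixture_plate between -0.005 and 0.005 m and angle between stud's own z axis and vertical below 0.15 rad and angle between the x axis of stud and the x axis of fixture_plate, either way round below 0.3 rad and x of stud in the frame of fixture_plate below 0.02 m), for 0.1 s.
2. the gear is home against the end stop with the stud against it, head still along the slot (z of stud in the frame of fixture_plate between 0.003 and 0.0105 m and y of stud in the frame of fixture_plate between -0.005 and 0.005 m and angle between stud's own z axis and vertical below 0.15 rad and x of gear in the frame of fixture_plate between 0.06 and 0.068 m and y of gear in the frame of fixture_plate between -0.005 and 0.005 m and z of gear in the frame of fixture_plate below 0.029 m and horizontal distance between stud and gear below 0.039 m and x of stud in the frame of fixture_plate below 0.045 m and angle between the x axis of stud and the x axis of fixture_plate, either way round below 0.35 rad), for 0.1 s.
3. the stud is turned a quarter turn, its head across the slot under the lips (z of stud in the frame of fixture_plate between 0.003 and 0.0105 m and y of stud in the frame of fixture_plate between -0.005 and 0.005 m and angle between stud's own z axis and vertical below 0.15 rad and x of gear in the frame of fixture_plate between 0.06 and 0.068 m and y of gear in the frame of fixture_plate between -0.005 and 0.005 m and z of gear in the frame of fixture_plate below 0.029 m and horizontal distance between stud and gear below 0.039 m and x of stud in the frame of fixture_plate below 0.045 m and angle between the x axis of stud and the y axis of fixture_plate, either way round below 0.35 rad), for 0.2 s.
At the end, for the whole second after the job is handed in: The gear lies flat between the rails, within 3 mm of the end stop; the stud stands upright in the slot with its collar within 3 mm of the plate and within 4 mm of the gear, its wing and head square across the slot within 20 degrees; both are at rest and released (all of step 3 and linear speed of each of stud, gear below 0.02 m/s and angular speed of stud below 0.2 rad/s); the robot touches nothing.
It fails at once if the gripper touches the gear (contact force between the fingers and gear above 0.5 N).
It fails at once if the gear is lifted off the plate (z of gear in the frame of fixture_plate above 0.036 m).
It fails at once if the magnet disc is moved more than 20 mm (distance of magnet_disc from where it was at the start of the episode above 0.02 m).
It fails at once if the lens cap is moved more than 20 mm (distance of lens_cap from where it was at the start of the episode above 0.02 m).
It fails at once if the step block is moved more than 20 mm (distance of step_block from where it was at the start of the episode above 0.02 m).
It also fails if it takes over 45 s, if anything falls off the work surface, if the arm or the gripper's body presses on something with over 40 N, if the wrist force passes 120 N, or if a joint passes its speed limit or range.

## Working session

There is one attempt and no reset: what is moved stays moved. The work goes in short steps, Python scripts to look and compute and a tool call to move; the robot and the scene stay as the last step left them, time stands still between calls to the robot, and variables do not carry over. Pictures are saved under pics/ and viewed, and the job is handed in when it is done.

Besides the shell and the picture viewer there is one more tool, called after "Call:" as a command line: name --pt "numbers of a row" for each row, then --argument value for the rest. drive_tool: Moves the arm, as the interface text tells. Its arguments: {"type":"object","properties":{"increments":{"type":"array"},"squeeze":{"type":"number"}},"required":["increments"]}

```bash
mkdir -p pics; ls; python3 - <<'E'
from plant import robot
import cv2
s=robot.read_state()
print({k:(s[k] if not hasattr(s[k],'tolist') else s[k].tolist()) for k in s})
for n in ("side","top"):
    c=robot.read_camera(n); cv2.imwrite(f"pics/{n}0.png",c["image"][:,:,::-1]); print(n,{k:c[k] for k in c if k!="image"})
E
```

```text
pics
{'t': 0.0, 'q': [1.2466076294452073, 0.1311666612458992, 1.4892471218920793, 7.888463746158517e-06, 1.523009392565355, -0.08539515745423217], 'dq': [-0.0005571729921323824, 3.622482280325111e-05, -0.000955570313929742, -8.23183782031068e-05, -6.275875973581806e-05, -0.0005534594786397683], 'joint_torque': [-1.1950391609616418e-06, -55.985623598098755, -49.175294637680054, 0.07667465368285775, 0.035832206485792994, -4.298603926145006e-05], 'tool_pos': [0.14172617878785704, 0.5824902745258783, 0.24260178962011064], 'orientation': [-0.37416063667569155, -3.1188480238695644, 0.0028124341001684768], 'force': [0.5028147442781109, -0.4757760001703543, 0.7157315508829628], 'wrist_torque': [-0.04873427940227921, -0.0003857163026555996, 0.012735545594719155], 'opening': 0.09293550507073932}
side {'fx': 487.8143249123357, 'fy': 487.8143249123357, 'cx': 317.3511442778609, 'cy': 232.92237836714776, 'dist': array([-0.00407539,  0.        ,  0.        ,  0.        ,  0.        ]), 'T': array([[ 0.90190847, -0.28343831,  0.32591999,  0.20512073],
       [-0.4318672 , -0.57918732,  0.69139915, -0.76447075],
       [-0.00720028, -0.7643329 , -0.64478165,  0.68043394],
       [ 0.        ,  0.        ,  0.        ,  1.        ]])}
top {'fx': 565.9678681316071, 'fy': 565.9678681316071, 'cx': 317.00485528289835, 'cy': 234.90913689553295, 'dist': array([0.00440193, 0.        , 0.        , 0.        , 0.        ]), 'T': array([[ 0.00897797, -0.99750643,  0.07000231,  0.45201991],
       [-0.99994176, -0.00937509, -0.00534649, -0.0759829 ],
       [ 0.00598944, -0.06995023, -0.9975325 ,  1.08102736],
       [ 0.        ,  0.        ,  0.        ,  1.        ]])}
```

View pics/top0.png

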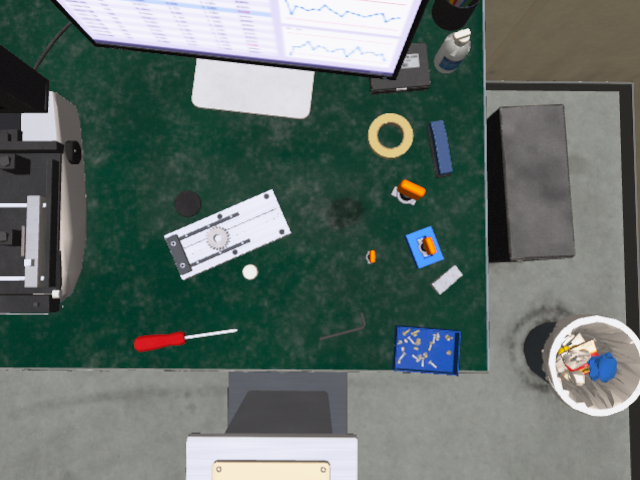

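View pics/side0.png

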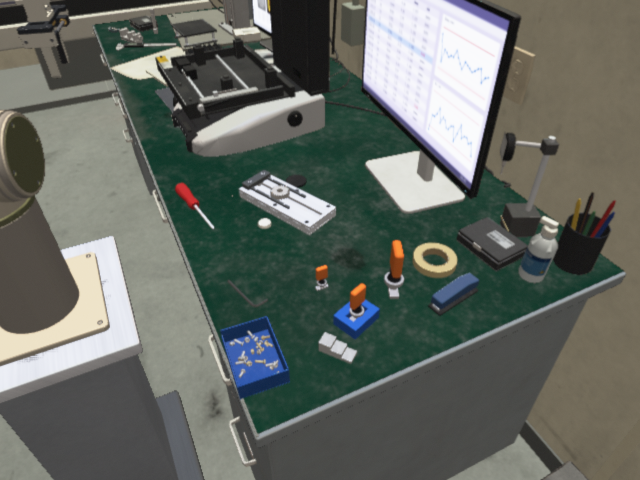

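```bash
cat > h.py <<'E'
import numpy as np, cv2
from plant import robot
def proj(c,P):
    T=np.linalg.inv(c["T"]);K=np.array([[c["fx"],0,c["cx"]],[0,c["fy"],c["cy"]],[0,0,1]])
    p,_=cv2.projectPoints(np.asarray(P,float).reshape(-1,3),cv2.Rodrigues(T[:3,:3])[0],T[:3,3],K,c["dist"]);return p[:,0]
def back(c,uv,z):
    K=np.array([[c["fx"],0,c["cx"]],[0,c["fy"],c["cy"]],[0,0,1]])
    n=cv2.undistortPoints(np.asarray(uv,float).reshape(-1,1,2),K,c["dist"])[:,0]
    d=np.c_[n,np.ones(len(n))]@c["T"][:3,:3].T;o=c["T"][:3,3]
    return o+d*((z-o[2])/d[:,2])[:,None]
def crop(img,x0,y0,w,h,s,name):
    cv2.imwrite(name,cv2.resize(img[y0:y0+h,x0:x0+w,::-1],None,fx=s,fy=s,interpolation=cv2.INTER_CUBIC))
E
python3 - <<'E'
from h import *
t=robot.read_camera("top");np.save("t.npy",t,allow_pickle=True)
s=robot.read_camera("side");np.save("s.npy",s,allow_pickle=True)
crop(t["image"],155,180,150,110,5,"pics/tp.png")
crop(t["image"],355,170,120,90+40,4.5,"pics/ts.png")
crop(s["image"],300,230,120,140,4,"pics/ss.png")
E
```

```text
(no output)
```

View pics/tp.png

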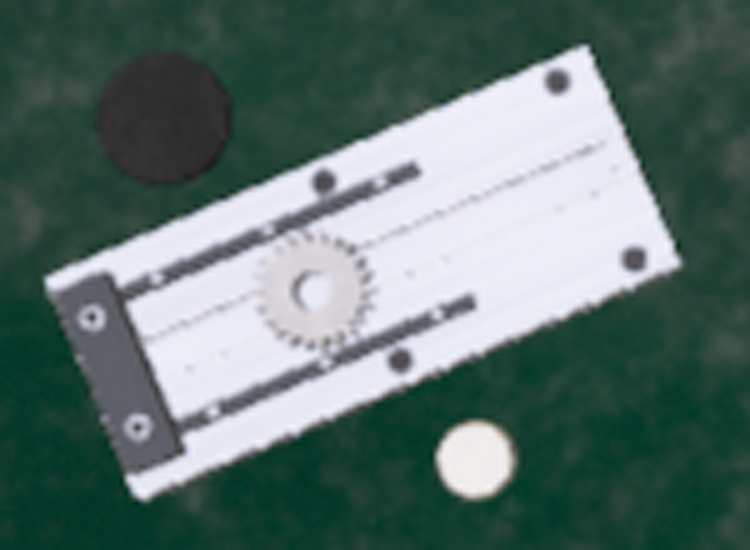

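View pics/ts.png

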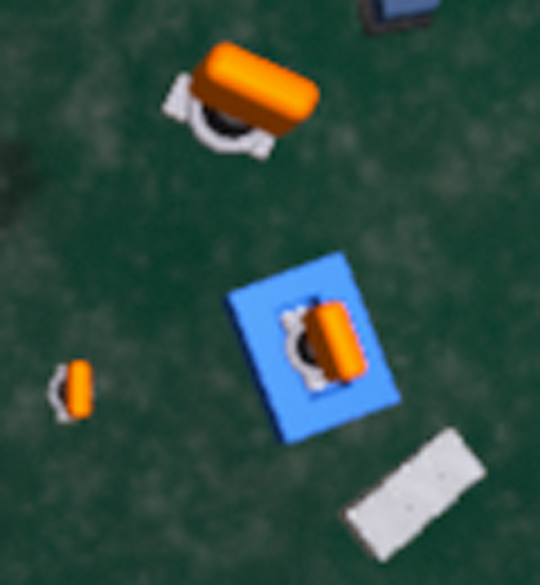

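View pics/ss.png

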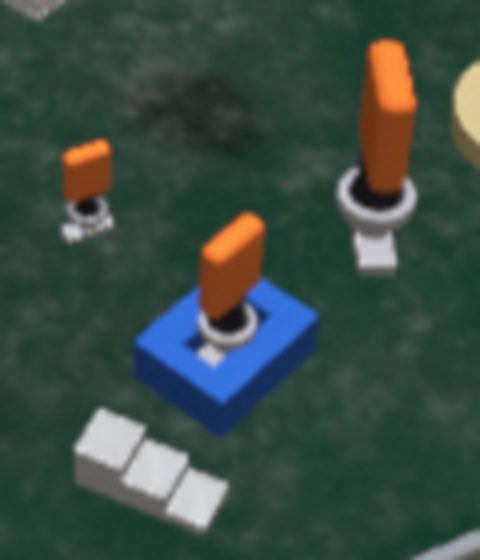

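```bash
cat > fit.py <<'E'
from h import *
from scipy.optimize import least_squares
t=np.load("t.npy",allow_pickle=True).item();s=np.load("s.npy",allow_pickle=True).item()
def c2(p,s,o): return np.array(p)/s-0.5/s*0+np.array(o)
def fitrect(c,uv,L,W,z,th0):
    P=back(c,uv,z)[:,:2]
    loc=np.array([[L/2,W/2],[-L/2,W/2],[-L/2,-W/2],[L/2,-W/2]])
    def f(v):
        R=np.array([[np.cos(v[2]),-np.sin(v[2])],[np.sin(v[2]),np.cos(v[2])]])
        return (v[:2]+loc@R.T-P).ravel()
    best=min((least_squares(f,[*P.mean(0),a]) for a in np.arange(0,6.3,.5)),key=lambda r:r.cost)
    print("sides",np.linalg.norm(P-np.roll(P,-1,0),axis=1),"res mm",np.round(f(best.x)*1000,1)); return best.x
if __name__=="__main__":
    pl=c2([(138,495),(681,262),(588,45),(45,277)],5,(155,180))  # order: +x+y,-x+y,-x-y,+x-y guess, mirrored below
    # plate +x to image left; world y=-u => image left=+y world; up = +x world
    v=fitrect(t,pl[[3,2,1,0]],.22,.09,.026,0);print("as (+x,-+y):",v)
    v2=fitrect(t,pl,.22,.09,.026,0);print(v2)
    bl=c2([(229,297),(343,252),(401,401),(289,440)],4.5,(355,170))
    # long edge: (343,252)->(401,401)
    v3=fitrect(t,bl[[1,2,3,0]],.066,.05,.026,0);print(v3); v3=fitrect(t,bl[[2,1,0,3]],.066,.05,.026,0);print(v3)
    print("wing top",back(t,c2([(337,340)],4.5,(355,170)),.0855),"gear top",back(t,c2([(316,291)],5,(155,180)),.038))
    print("wing ends",back(t,c2([(325,303),(350,379)],4.5,(355,170)),.0855))
    print("disc",back(t,c2([(476,460)],5,(155,180)),.011),"cap",back(t,c2([(164,118)],5,(155,180)),.009))
    print("wing top by side",back(s,c2([(244,232)],4,(300,230)),.0855))
E
python3 fit.py
```

```text
sides [0.22006609 0.08898582 0.21908469 0.08869792] res mm [-81.5 -36.3 -81.9 -36.4  81.9  35.9  81.5  36.8]
as (+x,-+y): [0.52654686 0.08496772 1.98698126]
sides [0.21908469 0.08898582 0.22006609 0.08869792] res mm [-0.9  0.3 -0.3 -0.5  0.6  0.1  0.6  0.1]
[0.52654686 0.08496772 1.98835254]
sides [0.06616312 0.04937928 0.06407151 0.05125114] res mm [-19.4  47.6 -18.3  45.3  18.1 -47.1  19.6 -45.8]
[ 0.50496729 -0.28374131  6.68948337]
sides [0.06616312 0.05125114 0.06407151 0.04937928] res mm [ 0.4  0.   0.   0.5  0.9 -0.5 -1.4  0. ]
[ 0.50496729 -0.28374131 -2.76674705]
wing top [[ 0.50493879 -0.28047519  0.0855    ]] gear top [[0.51741725 0.10061634 0.038     ]]
wing ends [[ 0.51942135 -0.27583852  0.0855    ]
 [ 0.48970604 -0.28548961  0.0855    ]]
disc [[0.45583561 0.04358604 0.011     ]] cap [[0.58466872 0.16469692 0.009     ]]
wing top by side [[ 0.50970792 -0.28692362  0.0855    ]]
```

```bash
cat > sil.py <<'E'
from h import *
from scipy.optimize import minimize
S=4
def hullmask(c,P,roi):
    x0,y0,w,h=roi
    p=(proj(c,P)+0.5-[x0,y0])*S-0.5
    m=np.zeros((h*S,w*S),np.uint8)
    cv2.fillConvexPoly(m,np.round(cv2.convexHull(p.astype(np.float32))[:,0]*16).astype(np.int32),1,shift=4)
    return cv2.resize(m.astype(np.float32),(w,h),interpolation=cv2.INTER_AREA)
def box(x,y,yaw,L,W,z0,z1):
    R=np.array([[np.cos(yaw),-np.sin(yaw)],[np.sin(yaw),np.cos(yaw)]])
    q=np.array([[a*L/2,b*W/2] for a in(1,-1) for b in(1,-1)])@R.T+[x,y]
    return np.r_[np.c_[q,np.full(4,z0)],np.c_[q,np.full(4,z1)]]
def fit(views,model,x0,sc):
    def f(v): return sum(np.abs(hullmask(c,model(x0+v*sc),roi)-m).sum()/max(m.sum(),1) for c,m,roi in views)
    r=minimize(f,np.zeros(len(x0)),method="Nelder-Mead",options=dict(initial_simplex=np.vstack([np.zeros(len(x0)),np.eye(len(x0))]),xatol=.01,fatol=1e-4,maxiter=300))
    return x0+r.x*sc,r.fun
def orange(c,roi):
    x0,y0,w,h=roi;i=c["image"][y0:y0+h,x0:x0+w].astype(int)
    return ((i[...,0]>110)&(i[...,0]-i[...,2]>80)&(i[...,1]<.75*i[...,0])).astype(np.float32)
E
python3 - <<'E'
from sil import *
t=np.load("t.npy",allow_pickle=True).item();s=np.load("s.npy",allow_pickle=True).item()
rt=(412,225,35,40);rs=(340,275,40,45)
vt=(t,orange(t,rt),rt);vs=(s,orange(s,rs),rs)
print(vt[1].sum(),vs[1].sum())
m=lambda v:box(*v,.032,.012,.0455,.0855)
for n,vv in(("t",[vt]),("s",[vs]),("both",[vt,vs])):
    print(n,fit(vv,m,np.array([.505,-.284,.33]),np.array([.004,.004,.1])))
def white(c,roi):
    x0,y0,w,h=roi;i=c["image"][y0:y0+h,x0:x0+w].astype(int)
    b=((i.min(-1)>135)&(np.ptp(i,-1)<60)).astype(np.uint8)
    cs,_=cv2.findContours(b,0,1);k=max(cs,key=cv2.contourArea);o=np.zeros_like(b);cv2.drawContours(o,[cv2.convexHull(k)],-1,1,-1);return o.astype(np.float32)
rt=(155,180,150,110);wt=white(t,rt)
cv2.imwrite("pics/wt.png",(wt*255).astype(np.uint8)); 
print("plate top",fit([(t,wt,rt)],lambda v:box(*v,.22,.09,.0,.026),np.array([.5265,.085,1.988]),np.array([.004,.004,.05])))
rs=(230,160,115,80)
i=s["image"][160:240,230:345].astype(int)
ws=white(s,rs)
print("plate side",fit([(s,ws,rs)],lambda v:box(*v,.22,.09,.0,.026),np.array([.5265,.085,1.988]),np.array([.004,.004,.05])))
# block blue
def blue(c,roi):
    x0,y0,w,h=roi;i=c["image"][y0:y0+h,x0:x0+w].astype(int)
    b=((i[...,2]>i[...,0]+60)&(i[...,2]>90)).astype(np.uint8)
    cs,_=cv2.findContours(b,0,1);k=max(cs,key=cv2.contourArea);o=np.zeros_like(b);cv2.drawContours(o,[cv2.convexHull(k)],-1,1,-1);return o.astype(np.float32)
rt=(400,220,50,55);rs=(325,290,65,50)
for c,r in((t,rt),(s,rs)):
    print("block",fit([(c,blue(c,r),r)],lambda v:box(*v,.066,.05,0,.026),np.array([.505,-.284,.375]),np.array([.004,.004,.1])))
E
```

```text
127.0 270.0
t (array([ 0.50605925, -0.28351184,  0.3082827 ]), np.float64(0.6560039520263672))
s (array([ 0.50755062, -0.28170083,  0.61757482]), np.float64(0.24629630148410797))
both (array([ 0.50563028, -0.28407802,  0.6065888 ]), np.float64(0.9499088525772095))
plate top (array([0.52735113, 0.08672117, 1.99031951]), np.float64(0.016744283959269524))
plate side (array([0.53249647, 0.09804117, 1.95145758]), np.float64(0.19987721741199493))
block (array([ 0.50639762, -0.28441825,  0.36032872]), np.float64(0.06519001722335815))
block (array([ 0.50715567, -0.28128876,  0.38155521]), np.float64(0.2464390993118286))
```

```bash
cat >> sil.py <<'E'
def orange(c,roi):
    x0,y0,w,h=roi;i=c["image"][y0:y0+h,x0:x0+w].astype(int)
    return ((i[...,0]>60)&(i[...,0]>1.35*i[...,1])&(i[...,0]>1.8*i[...,2])).astype(np.float32)
E
python3 - <<'E'
from sil import *
t=np.load("t.npy",allow_pickle=True).item();s=np.load("s.npy",allow_pickle=True).item()
rt=(412,225,35,40);rs=(340,275,40,45)
vt=(t,orange(t,rt),rt);vs=(s,orange(s,rs),rs)
print(vt[1].sum(),vs[1].sum())
m=lambda v:box(*v,.032,.012,.0455,.0855)
out=[]
for n,vv in(("t",[vt]),("s",[vs]),("both",[vt,vs])):
    r=fit(vv,m,np.array([.505,-.284,.33]),np.array([.004,.004,.1]));print(n,r)
ims=[]
for c,mm,roi in(vt,vs):
    h=hullmask(c,m(r[0]),roi);x0,y0,w,hh=roi
    ims.append(cv2.resize(np.hstack([c["image"][y0:y0+hh,x0:x0+w,::-1]]+[np.repeat((q*255).astype(np.uint8)[...,None],3,2) for q in(mm,h)]),(600,250),interpolation=0))
cv2.imwrite("pics/m.png",np.vstack(ims))
E
```

```text
163.0 308.0
t (array([ 0.50555556, -0.28137037,  0.36240741]), np.float64(0.29409509897232056))
s (array([ 0.50526972, -0.28405175,  0.53896136]), np.float64(0.15158279240131378))
both (array([ 0.5062593 , -0.28245768,  0.5223924 ]), np.float64(0.47134315967559814))
```

View pics/m.png

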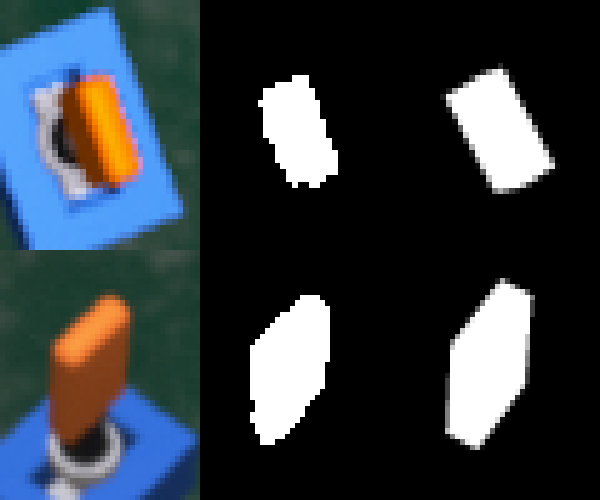

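Candidates for the stud in the top picture are the small stud (371,257), the large stud (408,192) and the stud in the blue block (427,246). The one in the block matches the description, and both crops show it is middle-sized. Its measured position is about (0.5055, -0.2825) with wing yaw about 0.34. The plate is at (0.527, 0.086) with yaw 1.99. I'm moving over the stud now.

Call:
drive_tool --pt "0.3 3.5 -11.3 0.3 0 0 -0.12" --pt "0.3 3.5 -11.3 0.3 0 0 -0.24" --pt "0.3 3.5 -11.3 0.3 0 0 -0.36" --pt "0.3 3.5 -11.3 0.3 0 0 -0.48" --pt "0.3 3.5 -11.3 0.3 0 0 -0.6" --pt "0.3 3.5 -11.3 0.3 0 0 -0.72" --pt "0.3 3.5 -11.3 0.3 0 0 -0.84" --pt "0.3 3.5 -11.3 0.3 0 0 -0.96" --pt "0.3 10.3 -22.5 0.3 0 0 -1.08" --pt "0.3 10.3 -22.5 0.3 0 0 -1.2" --pt "0.3 10.3 -22.5 0.3 0 0 -1.32" --pt "0.3 10.3 -22.5 0.3 0 0 -1.44" --pt "0.3 10.3 -22.5 0.3 0 0 -1.56" --pt "0.3 10.3 -22.5 0.3 0 0 -1.68" --pt "0.3 10.3 -22.5 0.3 0 0 -1.8" --pt "0.3 10.3 -22.5 0.3 0 0 -1.92" --pt "0.3 10.3 -22.5 0.3 0 0 -2.04" --pt "0.3 10.3 -22.5 0.3 0 0 -2.16" --pt "0.3 10.3 -22.5 0.3 0 0 -2.28" --pt "0.3 10.3 -22.5 0.3 0 0 -2.4"

```text
t: 1.87
tool_pos: [0.3993, 0.02, 0.2509]
orientation: [-3.045, -0.771, 0.001]
force: [1.3, -0.1, -0.2]
opening: 0.0649
```

Call:
drive_tool --pt "0.3 4.25 -12.1 0 0 0 -0.08" --pt "0.3 4.25 -12.1 0 0 0 -0.16" --pt "0.3 4.25 -12.1 0 0 0 -0.16" --pt "0.3 4.25 -12.1 0 0 0 -0.16" --pt "0.3 4.25 -12.1 0 0 0 -0.16" --pt "0.3 4.25 -12.1 0 0 0 -0.16" --pt "0.3 4.25 -12.1 0 0 0 -0.16" --pt "0.3 4.25 -12.1 0 0 0 -0.16" --pt "0.3 4.25 -12.1 0 0 0 -0.16" --pt "0.3 4.25 -12.1 -2.5 0 0 -0.16" --pt "0.3 4.25 -12.1 -5 0 0 -0.16" --pt "0.3 4.25 -12.1 -5 0 0 -0.16" --pt "0.3 4.25 -12.1 -5 0 0 -0.16"

```text
t: 2.95
tool_pos: [0.5002, -0.2782, 0.1163]
orientation: [-3.085, -0.534, 0.017]
force: [-1.1, 1.2, -1.2]
opening: 0.0648
```

```bash
python3 - <<'E'
from h import *
t=robot.read_camera("top");s=robot.read_camera("side")
a=cv2.resize(t["image"][150:330,340:500],(400,450));b=cv2.resize(s["image"][180:380,270:440],(383,450))
cv2.imwrite("pics/pre.png",np.hstack([a,b])[:,:,::-1]);st=robot.read_state();print(st["tool_pos"],st["orientation"])
E
```

```text
[ 0.5043548  -0.28079798  0.12503438] [-3.09226346 -0.53563     0.00505896]
```

View pics/pre.png

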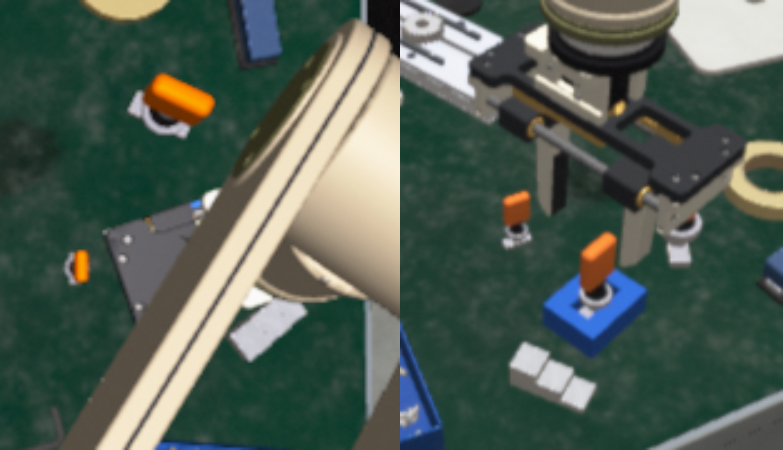

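```bash
python3 - <<'E'
from h import *
t=np.load("t.npy",allow_pickle=True).item();s=np.load("s.npy",allow_pickle=True).item()
u=np.array([[413,188.],[406,197]])
for z in(.08,.1,.12,.02):print(z,back(t,u,z))
print("side top 397,242:",[back(s,[[396,243.]],z)[0] for z in(.08,.1,.12)], "collar", back(s,[[394,281.]],.02))
print(proj(s,[[.5055,-.2825,.0855],[.5055,-.2825,.1]]))
E
```

```text
0.08 [[ 0.60781232 -0.25194016  0.08      ]
 [ 0.59151027 -0.23940541  0.08      ]]
0.1 [[ 0.60469967 -0.24842462  0.1       ]
 [ 0.58872332 -0.23614031  0.1       ]]
0.12 [[ 0.60158702 -0.24490909  0.12      ]
 [ 0.58593638 -0.23287522  0.12      ]]
0.02 [[ 0.61715027 -0.26248676  0.02      ]
 [ 0.5998711  -0.2492007   0.02      ]]
side top 397,242: [array([ 0.62749094, -0.21116354,  0.08      ]), array([ 0.61342211, -0.22959378,  0.1       ]), array([ 0.59935328, -0.24802403,  0.12      ])] collar [[ 0.60775673 -0.24579579  0.02      ]]
[[357.49403214 287.06646567]
 [357.89720859 280.98325398]]
```

Call:
drive_tool --pt "0.3 0 0 -0.7 0 0 0" --pt "0.3 0 0 -1.4 0 0 0" --pt "0.3 0 0 -2.05 0 0 0" --pt "0.3 0 0 -2.05 0 0 0" --pt "0.3 0 0 -2.05 0 0 0" --pt "0.3 0 0 -2.05 0 0 0"

```text
t: 3.55
tool_pos: [0.5074, -0.2831, 0.0783]
orientation: [3.092, 0.536, 0.005]
force: [0.4, 0.7, 0.1]
opening: 0.0657
```

```bash
python3 - <<'E'
from h import *
s=robot.read_camera("side")
crop(s["image"],300,220,110,120,5,"pics/pre2.png");st=robot.read_state();print(st["tool_pos"],st["orientation"],st["force"])
E
```

```text
[ 0.50741863 -0.28310387  0.0781388 ] [3.09243841 0.53549904 0.00510851] [ 0.73815102 -0.62676291  0.59521557]
```

View pics/pre2.png

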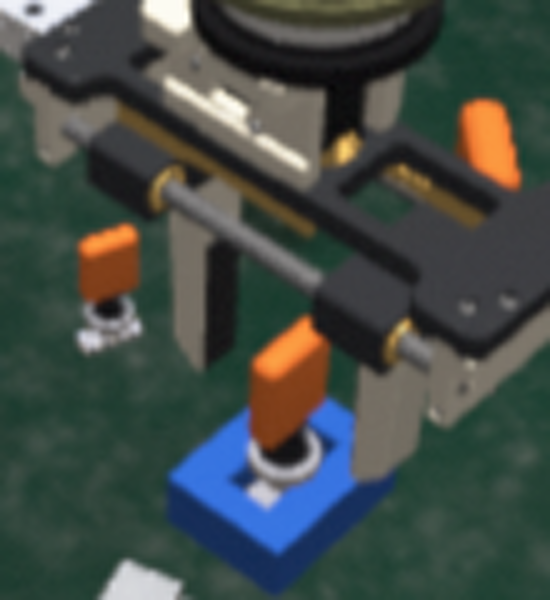

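```bash
python3 - <<'E'
from h import *
s=np.load("s.npy",allow_pickle=True).item()
p=np.array([.5074,-.2831])
for z in(.053,.068,.0855):print(z,(proj(s,[[*p,z]])-[300,220])*5)
j=np.array([.334,-.943]);n=np.array([.943,.334])
for a in(.0325,-.0325):
  for b in(.0075,-.0075): print(a,b,(proj(s,[[*(p+a*j+b*n),.053]])-[300,220])*5)
E
```

```text
0.053 [[288.82236892 400.39048442]]
0.068 [[290.87151274 370.483039  ]]
0.0855 [[293.32338745 334.69237852]]
0.0325 0.0075 [[376.15699075 439.20488905]]
0.0325 -0.0075 [[347.29582926 463.61827624]]
-0.0325 0.0075 [[233.29973015 340.35233375]]
-0.0325 -0.0075 [[204.2776591 362.8130744]]
```

The wing's top centre is at about (291,347) in the crop. The jaw midpoint projects to about (296,346), so it is well centred and I'm closing.

Call:
drive_tool --pt "0.95 0 0 0 0 0 0" --pt "0.95 0 0 0 0 0 0" --pt "0.95 0 0 0 0 0 0" --pt "0.95 0 0 0 0 0 0" --pt "0.95 0 0 0 0 0 0" --pt "0.95 0 0 0 0 0 0" --pt "0.95 0 0 0 0 0 0" --pt "0.95 0 0 0 0 0 0" --squeeze 40

```text
t: 4.27
tool_pos: [0.5056, -0.282, 0.0748]
orientation: [-3.095, -0.536, 0.0]
force: [-1.2, 0.0, -0.1]
opening: 0.0166
```

Call:
drive_tool --pt "0.95 0 0 0 0 0 0" --pt "0.95 0 0 0 0 0 0" --pt "0.95 0 0 0 0 0 0" --pt "0.95 0 0 0 0 0 0"

```text
t: 4.6
tool_pos: [0.5056, -0.2819, 0.0747]
orientation: [-3.095, -0.536, 0.0]
force: [-0.1, -0.0, -1.8]
opening: 0.0116
```

Call:
drive_tool --pt "0.95 0 0 0.5 0 0 0" --pt "0.95 0 0 1.2 0 0 0" --pt "0.95 0 0 2 0 0 0" --pt "0.95 0 0 3 0 0 0" --pt "0.95 0 0 4 0 0 0" --pt "0.95 0 0 4 0 0 0" --pt "0.95 0 0 4 0 0 0" --pt "0.95 0 0 4 0 0 0"

```text
t: 5.27
tool_pos: [0.5055, -0.2819, 0.1748]
orientation: [-3.095, -0.536, 0.0]
force: [0.2, 0.6, -1.6]
opening: 0.0118
```

```bash
python3 - <<'E'
from sil import *
s=robot.read_camera("side")
crop(s["image"],300,180,130,140,4,"pics/lift.png");st=robot.read_state();print(st["tool_pos"],st["orientation"],st["force"],st["opening"])
t=np.load("t.npy",allow_pickle=True).item()
# dark features: lines for plate axis
g=cv2.cvtColor(t["image"],cv2.COLOR_RGB2GRAY)
crop(cv2.cvtColor(cv2.resize(g,None,fx=1,fy=1),cv2.COLOR_GRAY2RGB),225,185,70,60,10,"pics/open.png")
c=np.array([.527,.086]);y=1.989
ex=np.array([np.cos(y),np.sin(y)]);ey=np.array([-ex[1],ex[0]])
L=lambda a,b,z=.026:np.r_[c+a*ex+b*ey,z]
im=cv2.resize(t["image"][180:290,155:305],None,fx=5,fy=5,interpolation=2)[:,:,::-1].copy()
def ln(p,q,col):
    P=((proj(t,[p,q])+.5-[155,180])*5-.5);cv2.line(im,*[tuple(int(round(v)) for v in k) for k in P],col,1)
for a,b,d,e in((-.11,.045,.11,.045),(-.11,-.045,.11,-.045),(-.11,.045,-.11,-.045),(.11,.045,.11,-.045),(-.102,.0085,.102,.0085),(-.102,-.0085,.102,-.0085)):ln(L(a,b),L(d,e),(0,0,255))
for b in(.024,-.024):ln(L(-.035,b,.0325),L(.085,b,.0325),(255,0,0))
ln(L(.085,-.037,.04),L(.085,.037,.04),(0,255,0))
cv2.imwrite("pics/ov.png",im)
E
```

```text
[ 0.5050242  -0.28159415  0.17387873] [-3.09438134e+00 -5.35616217e-01  1.94739964e-03] [-0.55055497 -0.06040205 -0.57526815] 0.011530412113504755
```

View pics/ov.png

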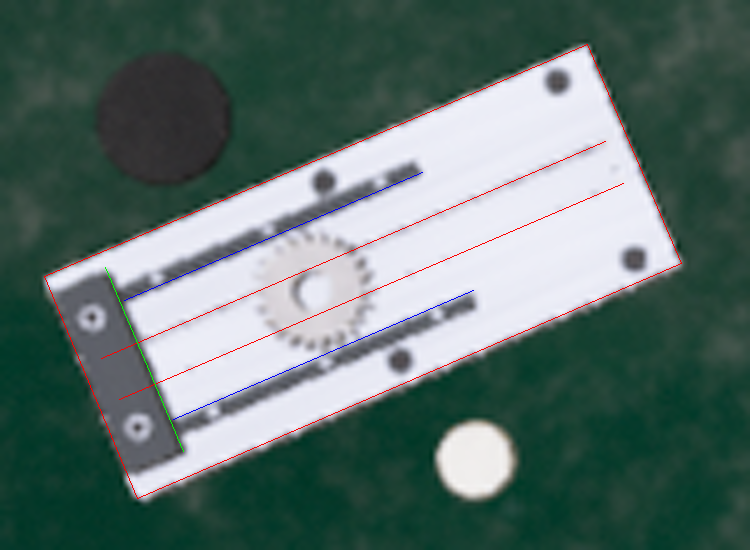

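View pics/lift.png

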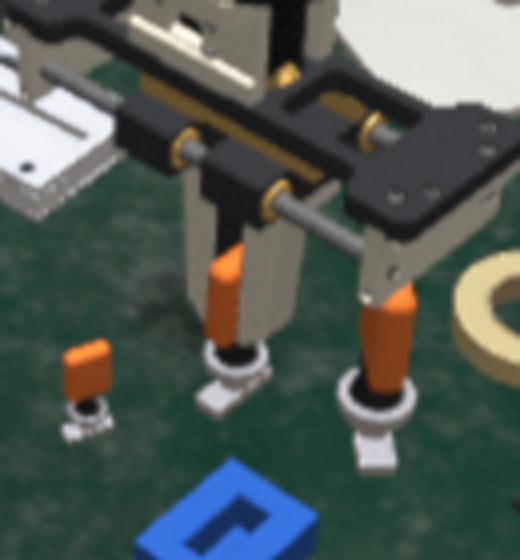

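Call:
drive_tool --pt "0.95 0.15 1 0 0 0 0.1" --pt "0.95 0.3 2 0 0 0 0.2" --pt "0.95 0.45 3 0 0 0 0.32" --pt "0.95 0.6 4 0 0 0 0.44" --pt "0.95 0.75 5 0 0 0 0.56" --pt "0.95 0.9 6 0 0 0 0.68" --pt "0.95 1.05 7 0 0 0 0.8" --pt "0.95 1.2 8 0 0 0 0.92" --pt "0.95 1.4 9 0 0 0 1.04" --pt "0.95 1.55 10 0 0 0 1.16" --pt "0.95 1.7 11 0 0 0 1.28" --pt "0.95 1.85 11.8 0 0 0 1.4" --pt "0.95 1.93 12.33 0 0 0 1.52" --pt "0.95 1.93 12.33 0 0 0 1.6" --pt "0.95 1.93 12.33 0 0 0 1.646" --pt "0.95 1.93 12.33 0 0 0 1.646" --pt "0.95 1.93 12.33 -1 0 0 1.646" --pt "0.95 1.93 12.33 -1.5 0 0 1.646" --pt "0.95 1.93 12.33 -1.5 0 0 1.646" --pt "0.95 1.93 12.33 -1.5 0 0 1.646"

```text
t: 6.98
tool_pos: [0.5524, 0.0261, 0.1356]
orientation: [-1.712, -2.63, 0.003]
force: [0.5, 0.5, -1.0]
opening: 0.0117
```

```bash
python3 - <<'E'
from sil import *
s=robot.read_camera("side");t=robot.read_camera("top")
st=robot.read_state();p=st["tool_pos"];o=st["orientation"];print(p,o,st["opening"], "jaw",2*np.arctan2(o[1],o[0])-np.pi/2)
a=cv2.resize(s["image"][140:250,225:355],None,fx=4.5,fy=4.5,interpolation=2)[:,:,::-1]
cv2.imwrite("pics/ent.png",a);crop(t["image"],155,100,200,190,3,"pics/entt.png")
E
```

```text
[0.55405211 0.02607816 0.13783204] [1.71315313e+00 2.63330707e+00 5.12434250e-05] 0.011823430032604354 jaw 0.4172433301377865
```

View pics/ent.png

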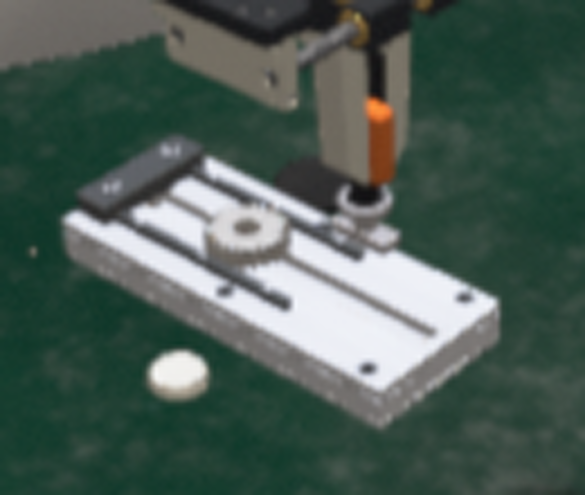

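View pics/entt.png

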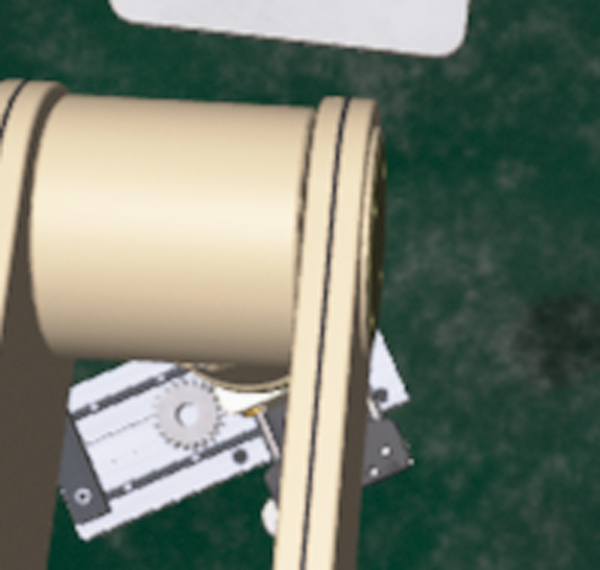

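```bash
cat > ov.py <<'E'
from sil import *
import sys
c=np.array([.527,.086]);yw=1.989
ex=np.array([np.cos(yw),np.sin(yw)]);ey=np.array([-ex[1],ex[0]])
L=lambda a,b,z=.026:np.r_[c+a*ex+b*ey,z]
def overlay(s,roi,f,name,du=(0,0),studx=None,h0=None):
    x0,y0,w,h=roi
    im=cv2.resize(s["image"][y0:y0+h,x0:x0+w],None,fx=f,fy=f,interpolation=2)[:,:,::-1].copy()
    def pl(P,col,cl=False):
        q=np.round(((proj(s,P)+du+.5-[x0,y0])*f-.5)*16).astype(np.int32);cv2.polylines(im,[q],cl,col,1,cv2.LINE_AA,shift=4)
    pl([L(-.11,.045),L(.11,.045),L(.11,-.045),L(-.11,-.045)],(0,0,255),True)
    for b in(.0085,-.0085):pl([L(-.102,b),L(.102,b)],(0,0,255))
    if studx is not None:
        for r,z in((.013,.0185),(.013,.0245)):
            pl([L(studx+r*np.cos(a),r*np.sin(a),h0+z) for a in np.linspace(0,6.28,40)],(255,0,0))
        pl([L(studx+a,b,h0+.008) for a,b in((.017,.00625),(-.017,.00625),(-.017,-.00625),(.017,-.00625))],(0,200,0),True)
        pl([L(studx+a,b,h0+.078) for a,b in((.016,.006),(-.016,.006),(-.016,-.006),(.016,-.006))],(0,200,0),True)
    cv2.imwrite(name,im)
E
python3 - <<'E'
from ov import *
s=robot.read_camera("side");np.save("s2.npy",s,allow_pickle=True)
p=robot.read_state()["tool_pos"];d=p[:2]-c;print(d@ex,d@ey,p[2])
overlay(s,(225,140,130,110),6,"pics/ov2.png",(0,0),d@ex,p[2]-.0745+.0075)
E
```

```text
-0.06587170473018139 -0.000716361983152723 0.138300131630063
```

View pics/ov2.png

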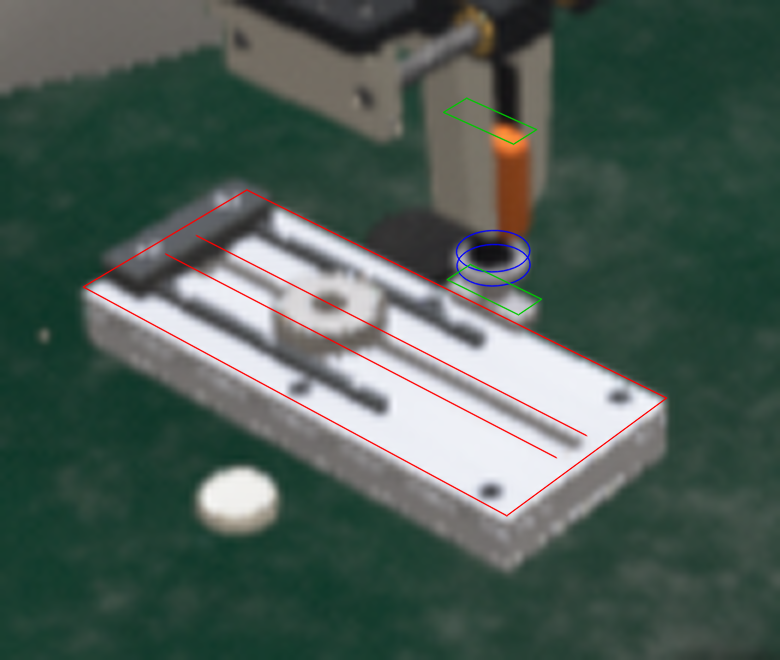

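Call:
drive_tool --pt "0.95 0 0 0 0 0 0" --pt "0.95 0 0 0 0 0 0" --pt "0.95 0 0 0 0 0 0" --pt "0.95 0 0 0 0 0 0"

```text
t: 7.47
tool_pos: [0.5541, 0.0262, 0.1378]
orientation: [1.712, 2.633, 0.001]
force: [0.5, 0.6, -0.4]
opening: 0.012
```

```bash
python3 - <<'E'
from ov import *
p=robot.read_state()["tool_pos"];d=np.array(p[:2])-c;print(p,d@ex,d@ey,p[2])
s=robot.read_camera("side")
p=robot.read_state()["tool_pos"];d=np.array(p[:2])-c;print(p,d@ex,d@ey,p[2])
overlay(s,(225,140,130,110),6,"pics/ov3.png",(0,0),d@ex,p[2]-.0745+.0075)
E
```

```text
[0.5541441  0.02621147 0.13781544] -0.06565970567275607 -0.0005235296486966296 0.1378154412277563
[0.55404627 0.02623126 0.13768304] -0.06560188682826475 -0.000442164386694599 0.13768304406958096
```

View pics/ov3.png

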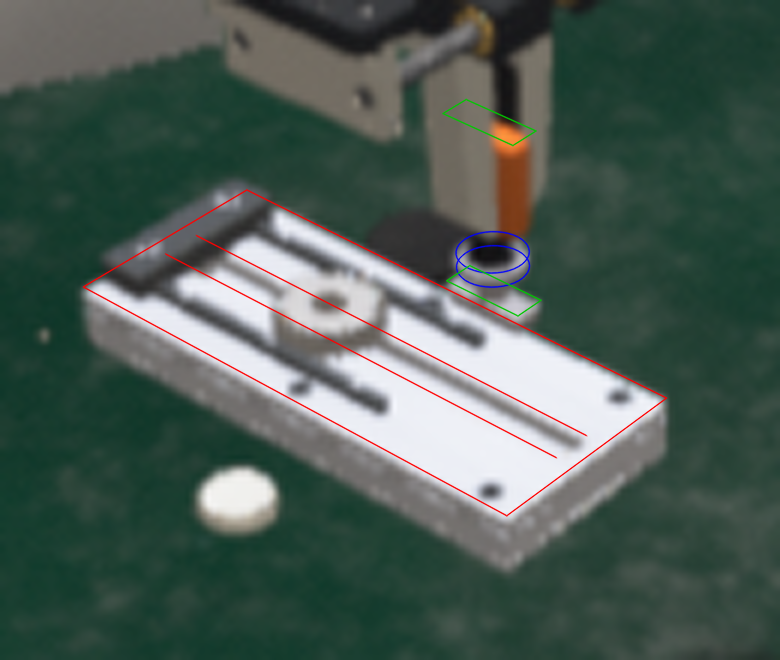

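Call:
drive_tool --pt "0.95 -0.02 -0.01 -0.5 0 0 0" --pt "0.95 -0.02 -0.01 -1 0 0 0" --pt "0.95 -0.02 -0.01 -1.35 0 0 0" --pt "0.95 -0.02 -0.01 -1.35 0 0 0" --pt "0.95 -0.02 -0.01 -1.35 0 0 0" --pt "0.95 -0.02 -0.01 -1.35 0 0 0"

```text
t: 8.02
tool_pos: [0.5533, 0.026, 0.1034]
orientation: [-1.712, -2.634, 0.0]
force: [-0.2, -0.3, -1.3]
opening: 0.0122
```

```bash
python3 - <<'E'
from ov import *
s=robot.read_camera("side")
p=robot.read_state()["tool_pos"];d=np.array(p[:2])-c;print(p,d@ex,d@ey,p[2])
overlay(s,(265,150,90,90),7,"pics/ov4.png",(0,0),d@ex,p[2]-.0745+.0075)
E
```

```text
[0.5536618  0.02596444 0.10389347] -0.0656895678047285 1.7529130066937297e-05 0.10389347223140791
```

View pics/ov4.png

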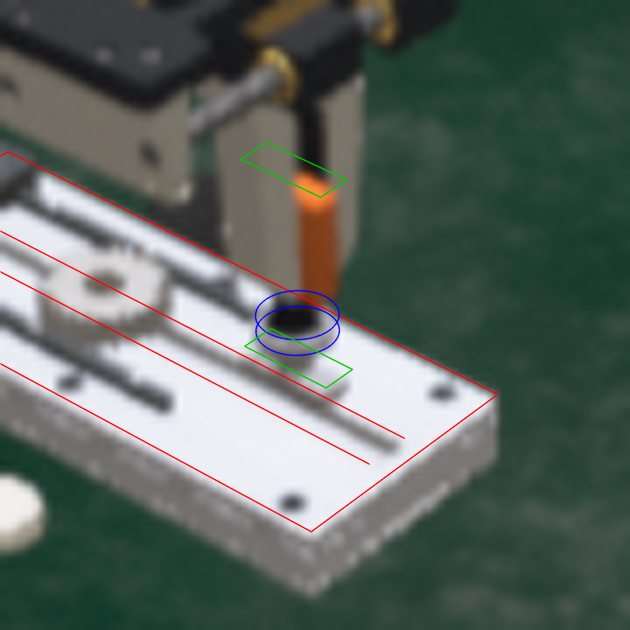

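Call:
drive_tool --pt "0.95 0 0 -0.25 0 0 0" --pt "0.95 0 0 -0.5 0 0 0" --pt "0.95 0 0 -0.7 0 0 0" --pt "0.95 0 0 -0.7 0 0 0" --pt "0.95 0 0 -0.7 0 0 0"

```text
t: 8.48
tool_pos: [0.5528, 0.026, 0.0854]
orientation: [-1.711, -2.633, 0.001]
force: [-0.4, 0.2, -2.1]
opening: 0.0121
```

Call:
drive_tool --pt "0.95 0 0 -0.15 0 0 0" --pt "0.95 0 0 -0.25 0 0 0" --pt "0.95 0 0 -0.35 0 0 0" --pt "0.95 0 0 -0.35 0 0 0" --pt "0.95 0 0 -0.35 0 0 0"

```text
t: 8.9
tool_pos: [0.5532, 0.026, 0.0772]
orientation: [-1.712, -2.634, 0.0]
force: [0.2, -0.3, 0.3]
opening: 0.0119
```

```bash
python3 - <<'E'
from ov import *
s=robot.read_camera("side")
st=robot.read_state();p=st["tool_pos"];d=np.array(p[:2])-c;print(p,d@ex,d@ey,p[2],st["force"],st["wrist_torque"])
overlay(s,(265,150,90,90),7,"pics/ov5.png",(0,0),d@ex,p[2]-.0745+.0075)
E
```

```text
[0.55338469 0.02599771 0.07738215] -0.06554662634514975 0.00025724943264311743 0.07738214856195398 [-0.59027656  0.31605173 -1.46501865] [-0.07749164  0.03386482 -0.02355882]
```

View pics/ov5.png

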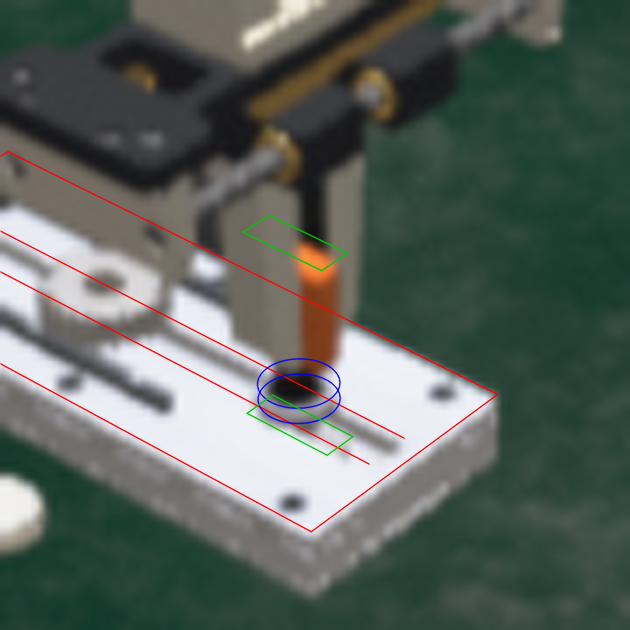

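Call:
drive_tool --pt "0.95 0 0 -0.05 0 0 0" --pt "0.95 0 0 -0.1 0 0 0" --pt "0.95 0 0 -0.1 0 0 0" --pt "0.95 0 0 -0.1 0 0 0"

```text
t: 9.28
tool_pos: [0.5534, 0.026, 0.0748]
orientation: [-1.712, -2.634, 0.0]
force: [-0.3, -0.1, -1.1]
opening: 0.0119
```

Call:
drive_tool --pt "0.95 -0.1 0.22 0 0 0 0" --pt "0.95 -0.2 0.44 0 0 0 0" --pt "0.95 -0.3 0.67 0 0 0 0" --pt "0.95 -0.4 0.89 0 0 0 0" --pt "0.95 -0.5 1.12 0 0 0 0" --pt "0.95 -0.6 1.34 0 0 0 0" --pt "0.95 -0.7 1.57 0 0 0 0" --pt "0.95 -0.8 1.8 0 0 0 0" --pt "0.95 -0.89 2 0 0 0 0" --pt "0.95 -0.98 2.2 0 0 0 0" --pt "0.95 -1.07 2.4 0 0 0 0" --pt "0.95 -1.16 2.6 0 0 0 0" --pt "0.95 -1.25 2.8 0 0 0 0" --pt "0.95 -1.33 3 0 0 0 0" --pt "0.95 -1.33 3 0 0 0 0" --pt "0.95 -1.33 3 0 0 0 0"

```text
t: 10.62
tool_pos: [0.52, 0.1013, 0.0748]
orientation: [-1.711, -2.634, 0.0]
force: [0.7, -0.1, -1.5]
opening: 0.0116
```

```bash
python3 - <<'E'
from ov import *
s=robot.read_camera("side");t=robot.read_camera("top")
st=robot.read_state();p=st["tool_pos"];d=np.array(p[:2])-c;print(p,d@ex,d@ey,p[2],st["force"],st["wrist_torque"])
overlay(s,(225,140,110,90),7,"pics/ov6.png",(0,0),d@ex,p[2]-.0745+.0075)
crop(t["image"],155,180,150,110,5,"pics/t6.png")
E
```

```text
[0.52017338 0.10093874 0.07486781] 0.01642374573083102 0.00017138700680507148 0.07486781370558883 [-0.24797078  0.0568398  -0.67445927] [-0.09411794  0.04722904  0.02575052]
```

View pics/ov6.png

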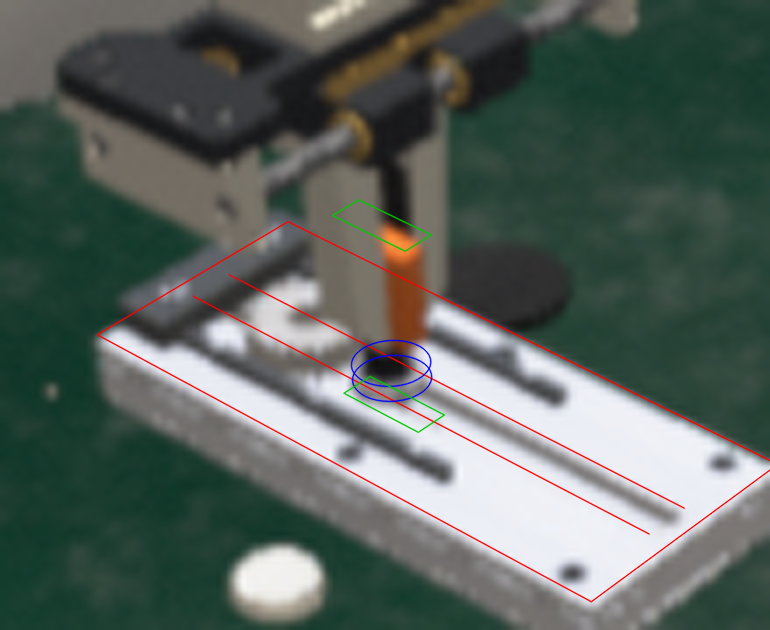

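View pics/t6.png

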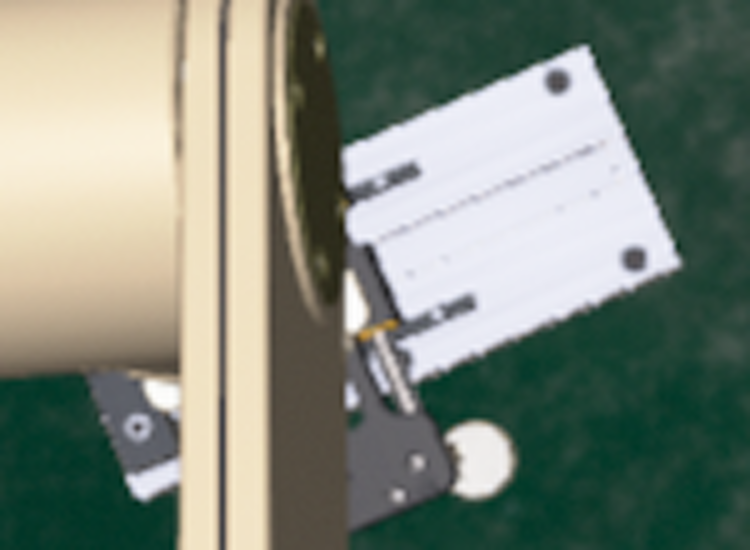

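Call:
drive_tool --pt "0.95 -0.05 0.11 0 0 0 0" --pt "0.95 -0.1 0.22 0 0 0 0" --pt "0.95 -0.15 0.33 0 0 0 0" --pt "0.95 -0.15 0.33 0 0 0 0" --pt "0.95 -0.15 0.33 0 0 0 0"

```text
t: 11.13
tool_pos: [0.5163, 0.1095, 0.0748]
orientation: [-1.712, -2.634, 0.0]
force: [1.0, 0.5, -1.2]
opening: 0.0114
```

Call:
drive_tool --pt "0.95 -0.02 0.04 0 0 0 0" --pt "0.95 -0.03 0.07 0 0 0 0" --pt "0.95 -0.03 0.07 0 0 0 0" --pt "0.95 -0.03 0.07 0 0 0 0"

```text
t: 11.47
tool_pos: [0.5156, 0.111, 0.0749]
orientation: [-1.712, -2.634, 0.0]
force: [-0.1, -1.0, -0.8]
opening: 0.0117
```

```bash
python3 - <<'E'
from ov import *
s=robot.read_camera("side")
st=robot.read_state();p=st["tool_pos"];d=np.array(p[:2])-c;print(p,d@ex,d@ey,p[2],st["force"],st["wrist_torque"])
overlay(s,(225,140,110,90),7,"pics/ov7.png",(0,0),d@ex,p[2]-.0745+.0075)
E
```

```text
[0.51562995 0.11100041 0.07487042] 0.027463471322248925 0.00023701864644229103 0.07487042035013268 [ 0.78615624  0.17731563 -1.992103  ] [-0.05707918 -0.00901437  0.03043912]
```

View pics/ov7.png

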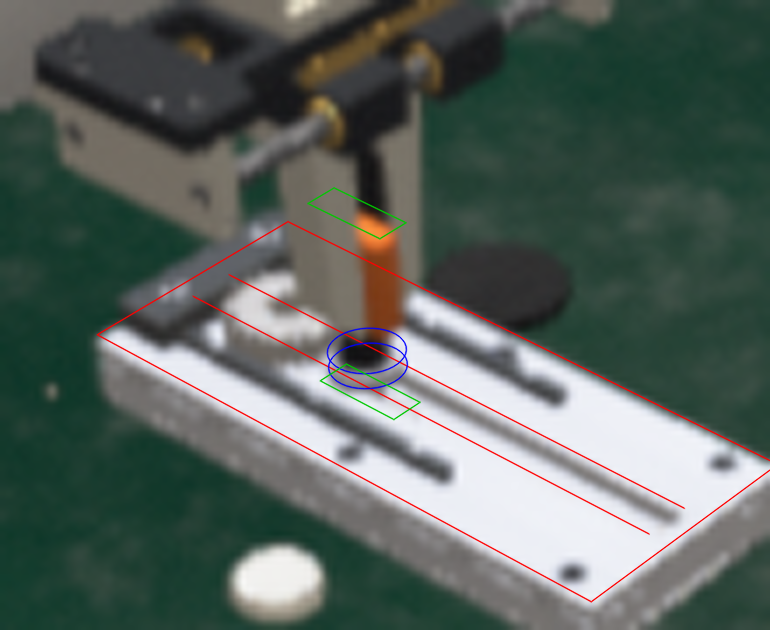

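Call:
drive_tool --pt "0.95 -0.02 0.04 0 0 0 0" --pt "0.95 -0.03 0.07 0 0 0 0" --pt "0.95 -0.03 0.07 0 0 0 0" --pt "0.95 -0.03 0.07 0 0 0 0"

```text
t: 11.85
tool_pos: [0.5154, 0.112, 0.075]
orientation: [1.711, 2.633, -0.001]
force: [2.2, -4.2, -1.1]
opening: 0.0117
```

Call:
drive_tool --pt "0.95 -0.02 0.04 0 0 0 0" --pt "0.95 -0.02 0.04 0 0 0 0" --pt "0.95 -0.02 0.04 0 0 0 0" --pt "0.95 -0.02 0.04 0 0 0 0"

```text
t: 12.18
tool_pos: [0.5153, 0.1123, 0.0752]
orientation: [1.711, 2.631, -0.001]
force: [3.9, -8.0, -1.9]
opening: 0.0117
```

```bash
python3 - <<'E'
from ov import *
s=robot.read_camera("side")
st=robot.read_state();p=st["tool_pos"];d=np.array(p[:2])-c;print(p,d@ex,d@ey,p[2],st["force"],st["wrist_torque"])
crop(s["image"],225,150,75,65,10,"pics/c8.png")
E
```

```text
[0.51536477 0.1123012  0.07524878] 0.028759856813192135 -4.893118538896718e-05 0.07524877543662162 [ 3.55929787 -8.21508581 -1.53641842] [-1.71050465 -0.69172568  0.02476239]
```

View pics/c8.png

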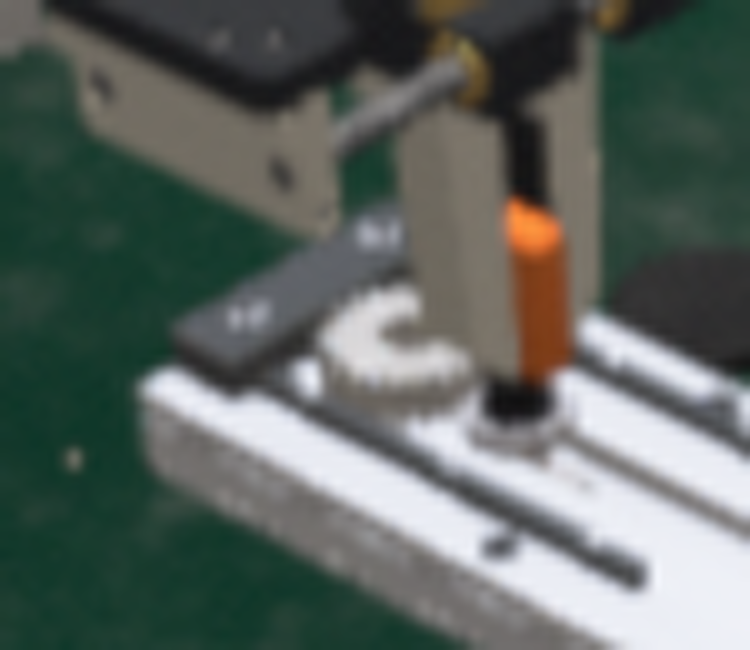

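Call:
drive_tool --pt "0.95 0.01 -0.02 0 0 0 -0.1" --pt "0.95 0.01 -0.02 0 0 0 -0.2" --pt "0.95 0.01 -0.02 0 0 0 -0.31" --pt "0.95 0.01 -0.02 0 0 0 -0.42" --pt "0.95 0.01 -0.02 0 0 0 -0.53" --pt "0.95 0.01 -0.02 0 0 0 -0.64" --pt "0.95 0.01 -0.02 0 0 0 -0.75" --pt "0.95 0.01 -0.02 0 0 0 -0.86" --pt "0.95 0.01 -0.02 0 0 0 -0.97" --pt "0.95 0.01 -0.02 0 0 0 -1.08" --pt "0.95 0.01 -0.02 0 0 0 -1.19" --pt "0.95 0.01 -0.02 0 0 0 -1.3" --pt "0.95 0.01 -0.02 0 0 0 -1.41" --pt "0.95 0.01 -0.02 0 0 0 -1.5" --pt "0.95 0.01 -0.02 0 0 0 -1.57" --pt "0.95 0.01 -0.02 0 0 0 -1.57" --pt "0.95 0.01 -0.02 0 0 0 -1.57" --pt "0.95 0.01 -0.02 0 0 0 -1.57"

```text
t: 13.73
tool_pos: [0.5146, 0.1124, 0.0747]
orientation: [3.071, 0.657, -0.001]
force: [0.4, -6.4, -1.1]
opening: 0.0118
```

```bash
python3 - <<'E'
from ov import *
s=robot.read_camera("side")
st=robot.read_state();p=st["tool_pos"];o=st["orientation"];d=np.array(p[:2])-c;print(p,d@ex,d@ey,p[2],st["force"],st["wrist_torque"],o,2*np.arctan2(o[1],o[0])-np.pi/2)
crop(s["image"],225,150,75,65,10,"pics/c9.png")
E
```

```text
[0.51467409 0.1124293  0.07475645] 0.029157410281706892 0.0005302041306957727 0.07475644860568756 [ 0.66110083 -5.46717342 -1.86111214] [-1.29264576  0.07565862  0.05385634] [ 3.07079382e+00  6.56813383e-01 -4.98511696e-04] -1.1493655995746024
```

View pics/c9.png

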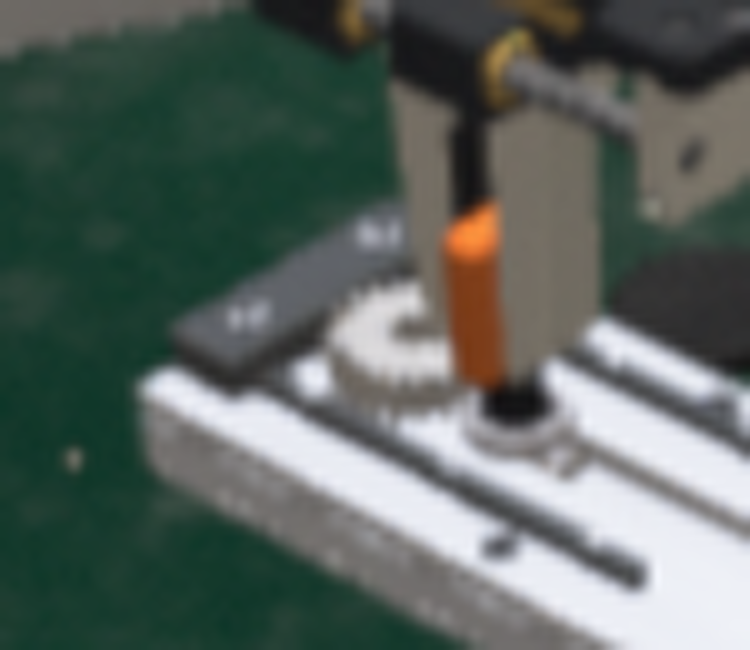

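```bash
python3 - <<'E'
from ov import *
s=robot.read_camera("side");np.save("s9.npy",s,allow_pickle=True)
f=10;x0,y0,w,h=245,160,75,60
im=cv2.resize(s["image"][y0:y0+h,x0:x0+w],None,fx=f,fy=f,interpolation=2)[:,:,::-1].copy()
raw=im.copy()
def pl(P,col,cl=True):
    q=np.round(((proj(s,P)+.5-[x0,y0])*f-.5)*16).astype(np.int32);cv2.polylines(im,[q],cl,col,1,cv2.LINE_AA,shift=4)
X=.0285;z=.0155
hd=lambda a,b,z:[L(X+i*a,j*b,z) for i,j in((1,1),(-1,1),(-1,-1),(1,-1))]
pl(hd(.017,.00625,z),(0,0,255));pl(hd(.00625,.017,z),(255,0,0))
for b in(.0085,-.0085):pl([L(-.06,b),L(.085,b)],(0,160,0))
for zz in(.026,.032):pl([L(X+.013*np.cos(a),.013*np.sin(a),zz) for a in np.linspace(0,6.28,40)],(255,0,255))
pl(hd(.006,.016,.0855),(0,255,255))
pl([L(.063+.022*np.cos(a),.022*np.sin(a),.038) for a in np.linspace(0,6.28,40)],(0,200,200))
cv2.imwrite("pics/ov9.png",im)
E
```

```text
(no output)
```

View pics/ov9.png

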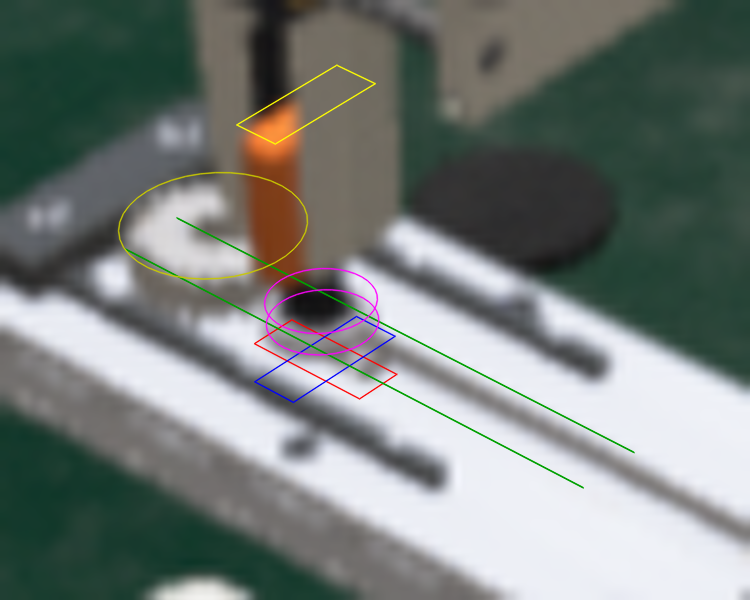

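Call:
drive_tool --pt "0.95 0.01 -0.02 0 0 0 0" --pt "0.95 0.01 -0.02 0 0 0 0" --pt "0.95 0.01 -0.02 0 0 0 0"

```text
t: 14.08
tool_pos: [0.5148, 0.1123, 0.0747]
orientation: [3.072, 0.655, -0.001]
force: [0.6, -5.9, -1.0]
opening: 0.0116
```

Call:
drive_tool --pt "0.95 0.01 -0.02 0 0 0 0" --pt "0.95 0.01 -0.02 0 0 0 0" --pt "0.95 0.01 -0.02 0 0 0 0"

```text
t: 14.33
tool_pos: [0.515, 0.1123, 0.0748]
orientation: [-3.073, -0.654, 0.001]
force: [-0.2, -3.7, -1.5]
opening: 0.0121
```

Contact is down to a few newtons, so I'm releasing.

Call:
drive_tool --pt "0.7 0 0 0 0 0 0" --pt "0.5 0 0 0 0 0 0" --pt "0.5 0 0 0 0 0 0" --pt "0.5 0 0 0 0 0 0" --pt "0.5 0 0 0 0 0 0" --pt "0.5 0 0 0 0 0 0"

```text
t: 14.83
tool_pos: [0.5153, 0.1124, 0.075]
orientation: [-3.073, -0.653, -0.001]
force: [0.1, 0.8, -0.6]
opening: 0.0445
```

```bash
python3 - <<'E'
from ov import *
s=robot.read_camera("side")
st=robot.read_state();p=st["tool_pos"];d=np.array(p[:2])-c;print(p,d@ex,d@ey,st["force"],st["opening"])
crop(s["image"],225,150,75,65,10,"pics/c10.png")
E
```

```text
[0.51520231 0.11235799 0.07495684] 0.0288777316003225 7.646245018317519e-05 [-0.94802907  0.06590454 -0.25057151] 0.045967940010584345
```

View pics/c10.png

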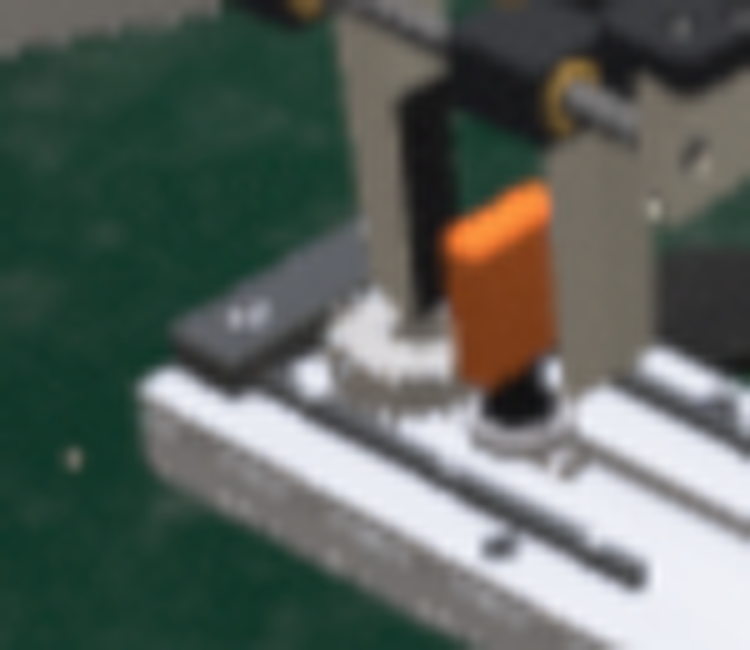

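Stud is upright and free. I'm raising straight up, then clearing the top view.

Call:
drive_tool --pt "0.5 0 0 0.5 0 0 0" --pt "0.5 0 0 1.2 0 0 0" --pt "0.5 0 0 2.2 0 0 0" --pt "0.5 0 0 3.2 0 0 0" --pt "0.5 0 0 4.5 0 0 0" --pt "0.5 0 0 6 0 0 0" --pt "0.5 0 -3 6.5 0 0 0" --pt "0.5 -1 -5 6.5 0 0 0" --pt "0.5 -2 -7 6.5 0 0 0" --pt "0.5 -2 -9 6.5 0 0 0" --pt "0.5 -2 -11 6.5 0 0 0" --pt "0.5 -2 -11.5 6.5 0 0 0" --pt "0.5 -2 -11.5 6.5 0 0 0" --pt "0.5 -2 -11.5 6.5 0 0 0"

```text
t: 16.05
tool_pos: [0.4639, -0.1813, 0.2387]
orientation: [3.071, 0.644, 0.0]
force: [0.1, 0.9, -0.8]
opening: 0.0465
```

```bash
python3 - <<'E'
from ov import *
s=robot.read_camera("side");t=robot.read_camera("top");np.save("tf.npy",t,allow_pickle=True)
f=8;x0,y0,w,h=155,195,95,75
im=cv2.resize(t["image"][y0:y0+h,x0:x0+w],None,fx=f,fy=f,interpolation=2)[:,:,::-1].copy()
def pl(P,col,cl=True):
    q=np.round(((proj(t,P)+.5-[x0,y0])*f-.5)*16).astype(np.int32);cv2.polylines(im,[q],cl,col,1,cv2.LINE_AA,shift=4)
X=.028
pl([L(.063+.022*np.cos(a),.022*np.sin(a),.038) for a in np.linspace(0,6.28,40)],(0,0,255))
pl([L(X+.013*np.cos(a),.013*np.sin(a),.032) for a in np.linspace(0,6.28,40)],(255,0,255))
pl([L(X+i*.006,j*.016,.0855) for i,j in((1,1),(-1,1),(-1,-1),(1,-1))],(255,0,0))
pl([L(.085,-.037,.04),L(.085,.037,.04)],(0,160,0))
cv2.imwrite("pics/fin_t.png",im)
crop(s["image"],225,140,130,110,6,"pics/fin_s.png")
E
```

```text
(no output)
```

View pics/fin_t.png

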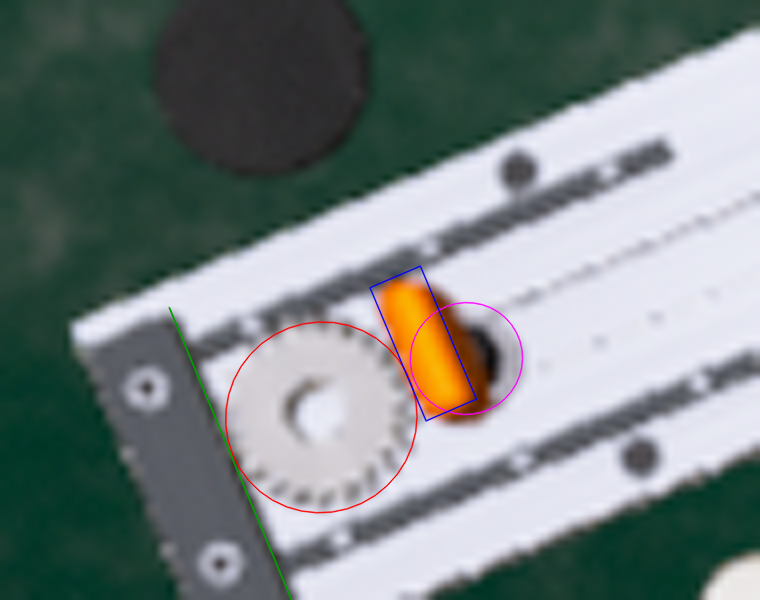

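View pics/fin_s.png

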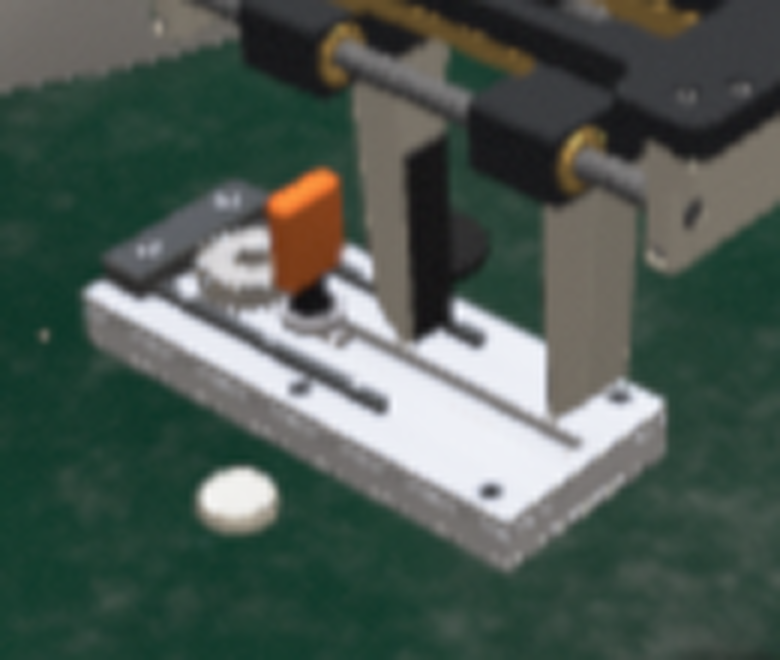

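```bash
python3 - <<'E'
from plant import robot
s=robot.read_state();print(s["t"],s["force"]);print(robot.close_job())
E
```

```text
16.15 [-0.36595468  1.03176973  0.44452842]
the job is handed in; nothing more can be done
None
```

I finished the sequence and handed the job in at 16.15 s of robot time; close_job reports no verdict. I lifted the middle-sized stud out of the blue block and lowered its head into the slot at plate x ≈ -66 mm. I slid it until the gear met the end stop, where the force rose to about 9 N, then turned it a quarter turn and released it.

- **Gear:** in the last top picture it lies on its home outline (plate x = 63 mm) at the stop face.
- **Stud:** its collar is at about x = 28 mm, touching the gear's rim, and its wing stands square across the slot.
- **Bystanders:** the magnet disc and lens cap look unmoved. I didn't check the step block after lifting the stud clear, but the arm did not go near it.
- **Gripper:** it was clear of everything when I handed in.

**One disagreement:** the side camera put the fingers and the stud's collar about 2 pixels (2–3 mm) lower than the robot's own position reading. After the turn it also showed the gear about 1 pixel (2–3 mm) off its home outline. I put both down to calibration error and relied on the top picture and the contact force.

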